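# Vent the dry box, break its lid free and hold it ajar

## Robot

A 6-joint arm with a two-finger parallel gripper is mounted at the origin on a cart in front of the work surface, level with it; the furniture and walls round the work are solid. World frame = base frame: x ahead of the robot, y to its left, z up, the work surface at z = 0. Lengths are in m, angles in rad, forces in N, time in s.
With the tool pointing down it reaches from about 0.35 to 0.85 m from the base axis. Payload 8.1 kg.
Tool frame: the origin (TCP) lies between the finger pads; the fingertips stand 11 mm ahead of it and the grasp point (between the pads) lies 8 mm behind it (tips_ahead is the z of the fingertips in the tool frame, in m); z points along the fingers, y is the line along which they close (so a half turn about z gives the same grasp; the last joint's range is limited). The gripper opens to 93 mm and grips with 3 to 60 N. Pads are 15 mm wide; open, the fingers measure 128 mm over their backs; the gripper's body (75 mm by 188 mm) begins 65 mm behind the grasp point.
Start: joints at [1.033, 0.13, 1.488, -0, 1.523, -0.085], TCP at [0.262, 0.54, 0.23] pointing down, gripper open.
Joint ranges: [-2.96, 2.96], [-0.89, 2.26], [0.02, 2.5], [-1.34, 4.48], [0, 2.73], [-2.66, 2.66]. Speed limits (rad/s): [2.39, 2.39, 2.79, 3.14, 3.14, 3.14].

## Interface

Orientations are given as a rotation vector (axis times angle).
In Python, from plant import read_state, read_camera, close_job, tips_ahead gives the robot as it stands. The module is installed in compiled form; this text tells all that it offers.
- The arm moves only by the tool move_arm, never from a script. Its argument "plan" is a list of rows, each a list of 7 numbers: the turn, a rotation vector about the tool's x, y, z in units of 6 degrees (1.0 is 6 degrees), then the shift along the tool's x, y, z in units of 25 mm (1.0 is 25 mm), then the finger opening in mm, from 0 to 93. A call has exactly 10 rows; each row shifts and turns the commanded pose from where the row before left it, along the tool's axes as they then stand; what a row does not reach is not made up. A row lasts 1/10 s, in which the tool goes at most 50 mm and 8.59 degrees, less where a joint would pass 70% of its speed; a pose out of reach is approached as far as the arm can. A call is refused whole if a number of a shift passes 1 or a number of a turn 1, either way. A call with a gripper value outside its range is refused whole. The fingers move at their own pace and stop on an object; "force" is the grip in N (left out, the last holds). Time passes only in rows, so rows that do not move let the fingers close, or fill a call up. It gives the time, the measured TCP pose, the force, the opening and the grip force at its end, in the units of the state.
- read_state(): the state, without advancing time (a new reading comes with each control period).
- read_camera(name): name is "side" or "top" or "wrist"; returns a dict with "frame" (384x512x3 uint8, red, green, blue), "z_map" (384x512 float32, m along the optical axis (not along the pixel's ray), 0 where there is no reading), "fx", "fy", "cx", "cy" (pixels), "rvec" (rotation vector, rad) and "tvec" (3), from world to camera coordinates, as OpenCV has them. Camera axes: x right, y down, z forward; pixel columns grow to the right and rows downward; lengths in m; the calibration is good to about 2 mm. The wrist camera is an equidistant fisheye: a pixel r from the principal point sees the ray r / f radians off the axis. A picture is of the moment at which its call begins.
- close_job(): hands the job in; it is judged then, once.
The state is a dict: "t": time; "q": joint angles; "dq": joint speeds; "joint_torque": joint torques, N m; "tool_pos": TCP position; "orientation": TCP orientation; "force": force on the tool from outside, world axes, zero at the start; "wrist_torque": the same for the moment, N m; "opening": finger opening in m; "gripper_force": force on a finger pad.
Only numpy, scipy, OpenCV 4.12 (cv2) and the standard library are available. Lean on these libraries where they do the work, as an engineer would, in place of code of your own. Each camera call takes 0.05 s, during which the arm holds its last target. There are 200 camera calls.

## Task

The dry box is shut tight: first let air in by unscrewing the black cap on its side vent anticlockwise as far as it goes, and only then pull the lid up by its bar handle until the sticky seal lets go, under control so that the lid does not fly wide open. Finish while still holding the lid still and ajar by hand, its front edge about 4 cm above the box, as if a colleague were about to slip a humidity probe in, with the cap left unscrewed. Leave everything else on the bench where it is.

Things in the scene. Friction and masses are not known exactly. Their poses are not given: they have to be found in the camera images.
- dry_box: Grey plastic dry box (small desiccator), fixed to the bench: 220 mm deep (its x), 180 mm wide (its y), rim 95 mm high, closed by a clear lid. Origin at the centre of its underside; its -x side (towards the robot) is the front, x points to the hinge side, z up. On its +y side stands the vent post, a 28 mm tube with a round screw cap on top.
- lid (a joint): Hinge angle of the clear lid, rad: 0 shut on its rubber seal, grows as the front edge (224 mm from the hinge) rises, stop at 0.6; 0.18 is 40 mm open. The seal sticks: about 15 N (+-3) at the bar breaks it, gone by 6 mm; it then kicks up with up to 10 N till free at 14 mm. Beyond, only the lid's weight, 1.5 to 3 N at the bar. Let go, it drops back onto the seal, below 0.08.
- lid_bar (a point): Middle of the steel bar handle on top of the lid, the point to grip: a round bar 14 mm thick and 100 mm long along the box's y, on two posts 90 mm apart, held 28 mm clear (underside) over the lid's upper face. With the lid shut it is 88 mm in front of the box's origin (box x = -88 mm, y = 0), 142 mm above the bench. It moves on a circle about the hinge axis as the lid opens.
- lid_hinge (a point): Middle of the lid's hinge axis, on the rim at the rear: box x = +110 mm, 95 mm above the bench; the axis runs along the box's y, 198 mm behind the bar and 47 mm below it.
- vent_cap (a joint): Turn of the vent's screw cap, rad: grows anticlockwise seen from above, which unscrews it. 0 is screwed shut, a hard stop at 2.2 (about 126 degrees) is fully unscrewed. It starts between 0 and 0.3. Stiff by friction (about 0.06 N m), stays where it is left, does not rise and cannot come off.
- cap_grip (a point): Point on the axis of the black ribbed screw cap at the height to grip, 106 mm above the bench: cap 38 mm in diameter and 30 mm tall, from 89 to 119 mm above the bench, axis upright, at box x = -50 mm, y = +175 mm; a thin raised line on its top turns with it. 79 mm from the axis to the lid's side.
- beaker: Bystander, to be left alone: open glass beaker, 54 mm wide, 69 mm tall; origin under its centre.
- carton: Bystander, to be left alone: small white carton, 40x40x70 mm; origin under its centre.
- marker: Bystander, to be left alone: marker pen lying down, 135 mm long, 16 mm thick; origin under its centre.
- column: Bystander, to be left alone: steel tube (chromatography column) lying down, 178 mm long, 12 mm thick; origin under its centre.

How it is judged:
By the outcome, as a careful person would: the job done as asked, in the order asked, and still so for the second after the job is handed in, while the arm keeps its last pose, push and grip.
It also fails if it takes over 58 s, if anything falls off the work surface, if the arm or the gripper's body presses on something with over 40 N, if the wrist force passes 120 N, or if a joint passes its speed limit or range.

## Working session

There is one attempt and no reset: what is moved stays moved. The work goes in short steps, Python scripts to look and compute and a tool call to move; the robot and the scene stay as the last step left them, time stands still between calls to the robot, and variables do not carry over. Pictures are saved under pics/ and viewed, at most 10 in all, crops included, and the job is handed in when it is done.

Besides the shell and the picture viewer there is one more tool, called by a JSON object that holds its "api" and its "payload", one argument or row to a line. move_arm: Moves the arm, as the interface text tells. Its arguments: {"type":"object","properties":{"plan":{"type":"array","items":{"type":"array","items":{"type":"number"}}},"force":{"type":"number"}},"required":["plan"]}

```bash
mkdir -p pics; cat > h.py <<'E'
import numpy as np, cv2
from plant import *
from scipy.spatial.transform import Rotation as R
def cam(n):
    c=read_camera(n); c['R']=R.from_rotvec(np.ravel(c['rvec'])).as_matrix(); c['t']=np.ravel(c['tvec']); return c
def cloud(c):
    v,u=np.mgrid[:384,:512]; z=c['z_map']
    p=np.stack([(u-c['cx'])/c['fx']*z,(v-c['cy'])/c['fy']*z,z],-1)
    return (p-c['t'])@c['R']
def save(c,n): cv2.imwrite('pics/'+n,c['frame'][...,::-1])
E
python3 - <<'E'
from h import *
a=cam('top');b=cam('side')
cv2.imwrite('pics/a.png',np.vstack([a['frame'],b['frame']])[...,::-1][::1])
save(a,'top.png');save(b,'side.png')
np.savez('top.npz',P=cloud(a),f=a['frame']);np.savez('side.npz',P=cloud(b),f=b['frame'])
s=read_state();print(s['t'],s['tool_pos'],s['orientation'],s['opening'],tips_ahead)
E
```

```text
0.1 [0.26220323 0.5391288  0.22869982] [-7.05054988e-01 -3.06091032e+00  2.44380682e-03] 0.0928789088777148 0.011
```

View pics/top.png

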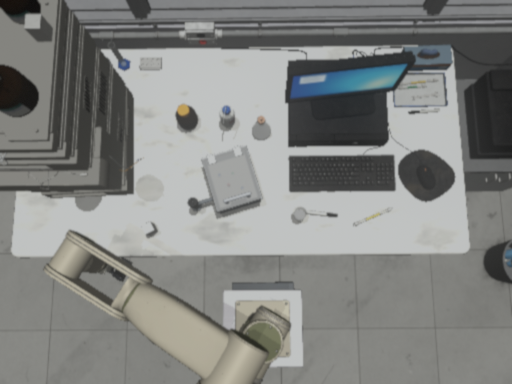

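View pics/side.png

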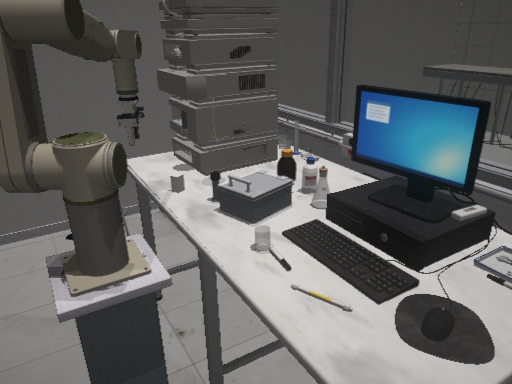

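The top view shows the box at about (232,182), turned slightly. Its vent cap is at (194,203) and the bar handle is on the robot side. Next I'll measure.

```bash
python3 - <<'E'
from h import *
d=np.load('top.npz');P=d['P'];f=d['f']
x=cv2.resize(f[140:240,140:270],None,fx=6,fy=6,interpolation=cv2.INTER_CUBIC)
cv2.imwrite('pics/crop.png',x[...,::-1])
g=np.zeros((384,512),bool);g[145:225,180:270]=1
dark=f.max(-1)<70
for nm,m in [('cap',g&dark&(abs(P[...,2]-.119)<.012)),('rim/lid',g&(abs(P[...,2]-.103)<.012)),('bar',g&(abs(P[...,2]-.148)<.012))]:
    q=P[m]; print(nm,m.sum(),q.mean(0) if len(q) else '')
    if len(q)>3:
        v=np.argwhere(m);print(v.min(0),v.max(0),cv2.minAreaRect(q[:,:2].astype(np.float32)))
print(P[203,194],P[200,230],P[180,230],P[230,151],P[187,149],P[220,210])
d=np.load('side.npz');P=d['P'];f=d['f'];m=np.zeros((384,512),bool);m[160:220,205:300]=1
for lo,hi in [(.136,.16)]:
    q=P[m&(P[...,2]>lo)&(P[...,2]<hi)&(P[...,0]<.7)];print(len(q),q.mean(0),cv2.minAreaRect(q[:,:2].astype(np.float32)))
q=P[m&(f.max(-1)<50)&(P[...,2]>.09)&(P[...,2]<.125)];print(len(q),q.mean(0),cv2.minAreaRect(q[:,:2].astype(np.float32)))
E
```

```text
cap 3 [0.48187601 0.26077217 0.11204933]
rim/lid 2438 [0.59463801 0.12119688 0.10694415]
[145 188] [212 262] ((0.5847616195678711, 0.16676504909992218), (0.24014434218406677, 0.28769102692604065), 16.476232528686523)
bar 99 [0.51026759 0.09458688 0.14765736]
[191 223] [201 250] ((0.5104283094406128, 0.09570489823818207), (0.015473680570721626, 0.11056320369243622), 16.911989212036133)
[0.49168418 0.2666155  0.10943122] [0.49652254 0.12094138 0.14536749] [0.584192   0.12410461 0.10530765] [0.38987893 0.4443874  0.06844765] [ 0.57948411  0.47595725 -0.00153107] [ 0.4367526   0.21578601 -0.00591103]
84 [0.51011176 0.08431738 0.14428277] ((0.5102012157440186, 0.08815338462591171), (0.013216336257755756, 0.11248277127742767), 16.625722885131836)
122 [0.58780568 0.23400239 0.10256187] ((0.6876862049102783, 0.15979960560798645), (0.43519967794418335, 0.28310567140579224), 5.774344444274902)
```

View pics/crop.png

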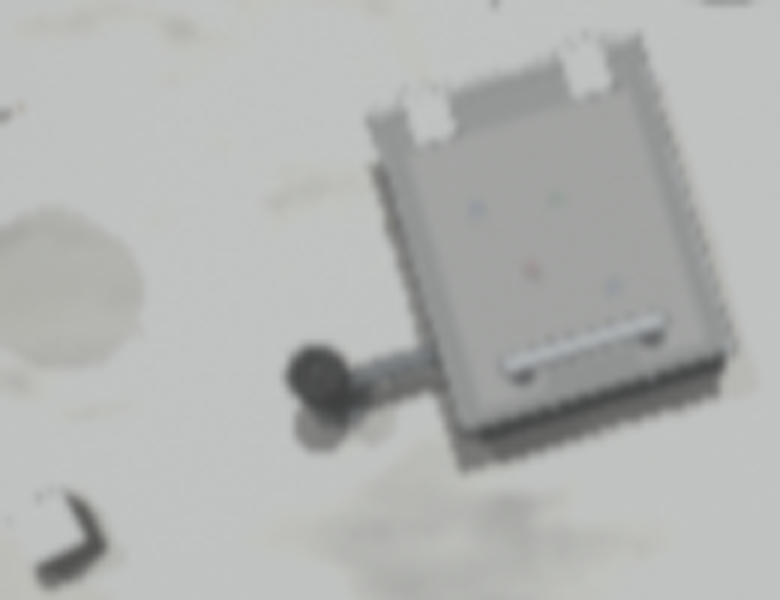

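The crop shows the cap at about (193,202) in full-frame pixels, and the bar's long axis turned about 16.7°. Next is the first approach, above the cap.

```bash
cat >> h.py <<'E'
YAW=np.deg2rad(16.7);BX=np.array([np.cos(YAW),np.sin(YAW),0]);BY=np.array([-np.sin(YAW),np.cos(YAW),0])
BAR=np.array([.5103,.092,.142]);ORG=BAR+.088*BX;ORG[2]=0
CAP=ORG-.05*BX+.175*BY;CAP[2]=.106
def goto(p,yaw=None):
    s=read_state();T=R.from_rotvec(s['orientation']);M=T.as_matrix()
    yx=np.arctan2(M[1,0],M[0,0]);
    print('t',s['t'],'pos',s['tool_pos'],'toolx yaw deg',np.rad2deg(yx).round(2),'z',M[:,2].round(4),'q',np.round(s['q'],3),'F',np.round(s['force'],1),'Mz',np.round(s['wrist_torque'],2),'op',s['opening'])
    print('shift units tool xyz',np.round(T.inv().apply(np.array(p)-s['tool_pos'])/.025,2))
    if yaw is not None:
        # exact correction to vertical tool, x-axis at yaw
        c,n=np.cos(yaw),np.sin(yaw);D=np.array([[c,n,0],[n,-c,0],[0,0,-1]])
        print('turn units',np.round(np.rad2deg((T.inv()*R.from_matrix(D)).as_rotvec())/6,2))
E
python3 - <<'E'
from h import *
print(CAP,ORG)
goto(CAP+[0,0,.124])
goto(CAP+[0,0,.124],YAW); goto(BAR,YAW+np.pi/2)
E
```

```text
[0.49640916 0.27053864 0.106     ] [0.59458838 0.11728773 0.        ]
t 0.1 pos [0.26220323 0.5391288  0.22869982] toolx yaw deg 154.06 z [-9.0e-04 -1.4e-03 -1.0e+00] q [ 1.033  0.131  1.489  0.     1.523 -0.085] F [ 0.2  0.3 -1.2] Mz [ 0.01 -0.01  0.07] op 0.0928789088777148
shift units tool xyz [-13.12  -5.56  -0.05]
t 0.1 pos [0.26220323 0.5391288  0.22869982] toolx yaw deg 154.06 z [-9.0e-04 -1.4e-03 -1.0e+00] q [ 1.033  0.131  1.489  0.     1.523 -0.085] F [ 0.2  0.3 -1.2] Mz [ 0.01 -0.01  0.07] op 0.0928789088777148
shift units tool xyz [-13.12  -5.56  -0.05]
turn units [-1.000e-02  2.000e-02  2.289e+01]
t 0.1 pos [0.26220323 0.5391288  0.22869982] toolx yaw deg 154.06 z [-9.0e-04 -1.4e-03 -1.0e+00] q [ 1.033  0.131  1.489  0.     1.523 -0.085] F [ 0.2  0.3 -1.2] Mz [ 0.01 -0.01  0.07] op 0.0928789088777148
shift units tool xyz [-16.75 -11.74   3.48]
turn units [-0.02  0.    7.89]
```

{"api": "move_arm", "payload": {
  "plan": [
    [0,0,0,-1,-0.42,0,93],
    [0,0,0,-1,-0.42,0,93],
    [0,0,0,-1,-0.42,0,93],
    [0,0,0,-1,-0.42,0,93],
    [0,0,0,-1,-0.42,0,93],
    [0,0,0,-1,-0.42,0,93],
    [0,0,0,-1,-0.42,0,93],
    [0,0,0,-1,-0.42,0,93],
    [0,0,0,-1,-0.42,0,93],
    [0,0,0,-1,-0.42,0,93]
  ]
}}

```text
t: 1.1
tool_pos: [0.4417, 0.3347, 0.2291]
orientation: [-0.705, -3.061, 0.001]
force: [0.8, 0.5, 0.4]
opening: 0.093
gripper_force: 0.0
```

{"api": "move_arm", "payload": {
  "plan": [
    [0,0,0,-1,-0.42,0,93],
    [0,0,0,-1,-0.42,0,93],
    [0,0,0,-1,-0.42,0,93],
    [0,0,1,0,0,0,93],
    [0,0,1,0,0,0,93],
    [0,0,1,0,0,0,93],
    [0,0,1,0,0,0,93],
    [0,0,1,0,0,0,93],
    [0,0,1,0,0,0,93],
    [0,0,1,0,0,0,93]
  ]
}}

```text
t: 2.1
tool_pos: [0.4947, 0.2745, 0.229]
orientation: [-1.761, -2.601, 0.001]
force: [-0.4, 0.0, -0.5]
opening: 0.093
gripper_force: 0.0
```

{"api": "move_arm", "payload": {
  "plan": [
    [0,0,1,0,0,0,93],
    [0,0,1,0,0,0,93],
    [0,0,1,0,0,0,93],
    [0,0,1,0,0,0,93],
    [0,0,1,0,0,0,80],
    [0,0,1,0,0,0,80],
    [0,0,1,0,0,0,80],
    [0,0,0,0,0,0,80],
    [0,0,0,0,0,0,80],
    [0,0,0,0,0,0,80]
  ]
}}

```text
t: 3.1
tool_pos: [0.4949, 0.2746, 0.2294]
orientation: [-2.57, -1.806, 0.001]
force: [0.2, -1.0, -0.1]
opening: 0.0799
gripper_force: 0.0
```

```bash
python3 - <<'E'
from h import *
goto(CAP+[0,0,-.008],np.deg2rad(70))
c=cam('wrist');save(c,'w1.png')
C=-c['R'].T@c['t'];print('cam',C,c['fx'],c['cx'],c['cy'])
def proj(p):
    q=c['R']@np.array(p)+c['t'];r=np.hypot(q[0],q[1]);th=np.arctan2(r,q[2]);return (c['cx']+c['fx']*th*q[0]/r,c['cy']+c['fy']*th*q[1]/r)
for p in [CAP+[0,0,.013],CAP+[0,0,-.008],BAR,BAR+.05*BY,BAR-.05*BY]: print(np.round(proj(p),1))
E
```

```text
t 3.1 pos [0.49491147 0.27457352 0.22944957] toolx yaw deg 70.2 z [-3.e-04 -2.e-04 -1.e+00] q [ 0.416  0.039  1.585 -0.     1.518  0.762] F [ 0.2 -1.  -0.1] Mz [-0.03  0.1   0.04] op 0.07986985106742456
shift units tool xyz [-0.13  0.11  5.26]
turn units [-0.    0.    0.03]
cam [0.52119874 0.35151337 0.38451658] 297.3186396354542 255.97128582265353 190.68937186350237
[260.5 196. ]
[260.2 189.6]
[324.4 338.5]
[301.7 313.9]
[343.4 358.6]
```

View pics/w1.png

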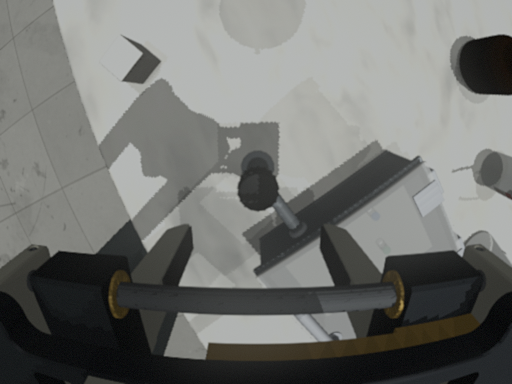

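The wrist view shows the cap blob centred at about (258,187), spanning rows 165–211. The model predicts (260,196) for its top. I'll refine this with the wrist depth.

```bash
cat >> h.py <<'E'
def wcloud(c):
    v,u=np.mgrid[:384,:512];a=(u-c['cx'])/c['fx'];b=(v-c['cy'])/c['fy'];th=np.hypot(a,b)+1e-9;k=np.tan(np.minimum(th,1.45))/th
    z=c['z_map'];return (np.stack([a*k*z,b*k*z,z],-1)-c['t'])@c['R']
E
python3 - <<'E'
from h import *
c=cam('wrist');P=wcloud(c)
m=np.zeros((384,512),bool);m[150:225,225:290]=1
t=m&(abs(P[...,2]-.119)<.006)
q=P[t];print(t.sum(),q.mean(0),np.median(q,0),cv2.minEnclosingCircle(q[:,:2].astype(np.float32)))
v=np.argwhere(t);print(v.min(0),v.max(0))
print(P[187,258],P[175,258],P[205,258],CAP)
x=cv2.resize(c['frame'][155:220,225:290],None,fx=8,fy=8,interpolation=cv2.INTER_CUBIC);x=np.clip(x.astype(float)*3,0,255).astype(np.uint8)
cv2.imwrite('pics/w1c.png',x[...,::-1])
E
```

```text
1279 [0.49508144 0.27616433 0.11866864] [0.49509105 0.27638555 0.11887018] ((0.4946640431880951, 0.2747384011745453), 0.020567944273352623)
[170 237] [211 278]
[0.49717811 0.27952976 0.11887018] [0.50100362 0.29019008 0.11826248] [0.49127333 0.26305849 0.11952114] [0.49640916 0.27053864 0.106     ]
```

View pics/w1c.png

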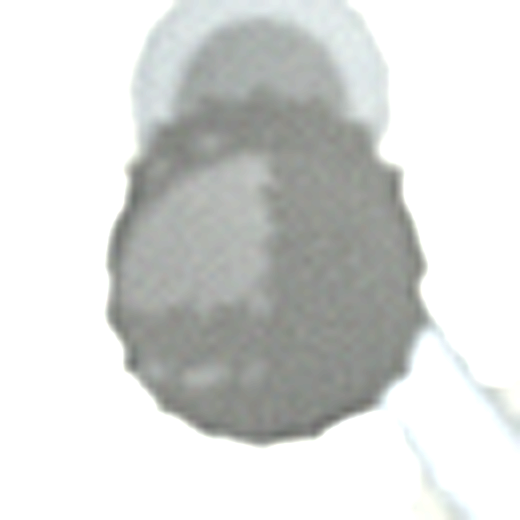

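The contrast-stretched crop shows the round cap top at about (260,275) in the crop; the raised line can't be made out. Depth puts the cap axis at (0.495, 0.275), right under the TCP, so I'll descend and grip.

{"api": "move_arm", "payload": {
  "plan": [
    [0,0,0,0,0,0.9,75],
    [0,0,0,0,0,0.9,75],
    [0,0,0,0,0,0.9,75],
    [0,0,0,0,0,0.9,75],
    [0,0,0,0,0,0.9,75],
    [0,0,0,0,0,0.76,75],
    [0,0,0,0,0,0,75],
    [0,0,0,0,0,0,30],
    [0,0,0,0,0,0,30],
    [0,0,0,0,0,0,30]
  ],
  "force": 30
}}

```text
t: 4.2
tool_pos: [0.496, 0.2751, 0.0998]
orientation: [2.572, 1.803, 0.004]
force: [-0.3, 0.4, -0.6]
opening: 0.0555
gripper_force: 0.0
```

{"api": "move_arm", "payload": {
  "plan": [
    [0,0,0,0,0,0,30],
    [0,0,0,0,0,0,30],
    [0,0,0,0,0,0,30],
    [0,0,0,0,0,0,30],
    [0,0,0,0,0,0,30],
    [0,0,0,0,0,0,30],
    [0,0,0,0,0,0,30],
    [0,0,0,0,0,0,30],
    [0,0,0,0,0,0,30],
    [0,0,0,0,0,0,30]
  ]
}}

```text
t: 5.2
tool_pos: [0.4965, 0.2745, 0.099]
orientation: [2.571, 1.802, 0.004]
force: [6.4, -1.8, -0.2]
opening: 0.0376
gripper_force: 30.0
```

{"api": "move_arm", "payload": {
  "plan": [
    [0,0,-1,0,0,0,30],
    [0,0,-1,0,0,0,30],
    [0,0,-1,0,0,0,30],
    [0,0,-1,0,0,0,30],
    [0,0,-1,0,0,0,30],
    [0,0,-1,0,0,0,30],
    [0,0,-1,0,0,0,30],
    [0,0,-1,0,0,0,30],
    [0,0,-1,0,0,0,30],
    [0,0,-1,0,0,0,30]
  ]
}}

```text
t: 6.2
tool_pos: [0.4948, 0.2741, 0.0989]
orientation: [-1.32, -2.851, 0.002]
force: [-4.3, -4.4, 7.4]
opening: 0.0374
gripper_force: 30.0
```

```bash
python3 -c "
from h import *
goto(CAP)"
```

```text
t 6.2 pos [0.49475825 0.27411246 0.09890185] toolx yaw deg 130.3 z [-6.e-04 -1.e-03 -1.e+00] q [ 4.160e-01  1.400e-01  1.723e+00 -1.000e-03  1.280e+00 -2.870e-01] F [-4.3 -4.4  7.4] Mz [-0.86  0.96 -0.06] op 0.03744946256919261
shift units tool xyz [-0.15 -0.04 -0.28]
```

{"api": "move_arm", "payload": {
  "plan": [
    [0,0,-1,0,0,0,30],
    [0,0,-1,0,0,0,30],
    [0,0,-1,0,0,0,30],
    [0,0,-1,0,0,0,30],
    [0,0,-1,0,0,0,30],
    [0,0,-1,0,0,0,30],
    [0,0,-1,0,0,0,30],
    [0,0,-0.5,0,0,0,30],
    [0,0,-0.5,0,0,0,30],
    [0,0,-0.5,0,0,0,30]
  ]
}}

```text
t: 7.2
tool_pos: [0.4942, 0.2728, 0.0989]
orientation: [0.032, -3.139, 0.005]
force: [-8.1, -11.4, 12.6]
opening: 0.0374
gripper_force: 30.0
```

```bash
python3 -c "
from h import *
goto(CAP)"
```

```text
t 7.2 pos [0.49419187 0.27278885 0.0988762 ] toolx yaw deg -178.84 z [-0.0022 -0.0034 -1.    ] q [ 0.415  0.139  1.724 -0.002  1.282 -1.175] F [ -8.1 -11.4  12.6] Mz [-1.95  1.41 -0.09] op 0.03739349057651012
shift units tool xyz [-0.09 -0.09 -0.28]
```

{"api": "move_arm", "payload": {
  "plan": [
    [0,0,-0.3,0,0,0,30],
    [0,0,-0.3,0,0,0,30],
    [0,0,-0.3,0,0,0,30],
    [0,0,-0.3,0,0,0,30],
    [0,0,-0.3,0,0,0,30],
    [0,0,-0.3,0,0,0,30],
    [0,0,-0.3,0,0,0,30],
    [0,0,0,0,0,0,30],
    [0,0,0,0,0,0,30],
    [0,0,0,0,0,0,30]
  ]
}}

```text
t: 8.2
tool_pos: [0.4945, 0.2725, 0.0983]
orientation: [0.371, -3.117, 0.005]
force: [-4.9, -10.3, 6.6]
opening: 0.0377
gripper_force: 30.0
```

```bash
python3 -c "
from h import *
goto(CAP)"
```

```text
t 8.2 pos [0.49448727 0.27246444 0.09827716] toolx yaw deg -166.41 z [-0.0018 -0.0036 -1.    ] q [ 0.414  0.14   1.724 -0.003  1.281 -1.393] F [ -4.9 -10.3   6.6] Mz [-1.78  0.78 -0.4 ] op 0.03768927947435933
shift units tool xyz [-0.06 -0.09 -0.31]
```

The torque about z jumped from 0.09 to 0.4 N m, so the cap is at its stop. I'll press a few degrees more to confirm.

{"api": "move_arm", "payload": {
  "plan": [
    [0,0,-0.3,0,0,0,30],
    [0,0,-0.3,0,0,0,30],
    [0,0,-0.3,0,0,0,30],
    [0,0,-0.3,0,0,0,30],
    [0,0,0,0,0,0,30],
    [0,0,0,0,0,0,30],
    [0,0,0,0,0,0,80],
    [0,0,0,0,0,0,80],
    [0,0,0,0,0,0,80],
    [0,0,0,0,0,0,80]
  ]
}}

```text
t: 9.2
tool_pos: [0.495, 0.2749, 0.0983]
orientation: [-0.569, 3.089, 0.0]
force: [0.6, -0.0, -0.3]
opening: 0.0648
gripper_force: 0.0
```

{"api": "move_arm", "payload": {
  "plan": [
    [0,0,0,0,0,0,80],
    [0,0,0,0,0,0,80],
    [0,0,0,0,0,-0.8,80],
    [0,0,0,0,0,-0.9,80],
    [0,0,0,0,0,-0.9,80],
    [0,0,0,0,0,-0.9,80],
    [0,0,0,0,0,-0.9,80],
    [0,0,0,0,0,-0.9,80],
    [0,0,0,0,0,0,80],
    [0,0,0,0,0,0,80]
  ]
}}

```text
t: 10.2
tool_pos: [0.4952, 0.2748, 0.2307]
orientation: [-0.569, 3.089, 0.0]
force: [-0.4, -1.2, -0.9]
opening: 0.08
gripper_force: 0.0
```

```bash
python3 - <<'E'
from h import *
goto(BAR+[0,0,.098],YAW+np.pi/2)
c=cam('wrist');P=wcloud(c)
x=c['frame'];cv2.imwrite('pics/w2.png',np.clip(x.astype(float)*1.5,0,255).astype(np.uint8)[...,::-1])
E
```

```text
t 10.2 pos [0.49524515 0.27476207 0.23069381] toolx yaw deg -159.14 z [ 9.e-04  4.e-04 -1.e+00] q [ 0.416  0.038  1.584 -0.     1.519 -1.519] F [-0.4 -1.2 -0.9] Mz [ 0.08  0.01 -0.02] op 0.08003699444593079
shift units tool xyz [ 2.04 -7.05 -0.37]
turn units [1.000e-02 1.000e-02 1.569e+01]
```

View pics/w2.png

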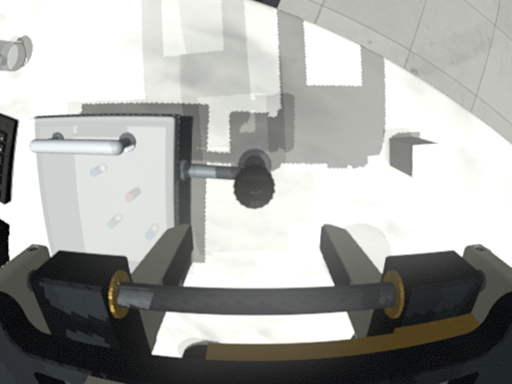

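This view shows the cap at (254,185) and the bar along row 146 with the lid shut. Next I'll turn and move above the bar.

{"api": "move_arm", "payload": {
  "plan": [
    [0,0,0,0.2,-0.7,-0.04,80],
    [0,0,0,0.2,-0.7,-0.04,80],
    [0,0,0,0.2,-0.7,-0.04,80],
    [0,0,0,0.2,-0.7,-0.04,80],
    [0,0,0,0.2,-0.7,-0.04,80],
    [0,0,0,0.2,-0.7,-0.04,80],
    [0,0,0,0.2,-0.7,-0.04,70],
    [0,0,0,0.2,-0.7,-0.04,70],
    [0,0,0,0.2,-0.7,-0.04,70],
    [0,0,0,0.2,-0.7,0,70]
  ]
}}

```text
t: 11.25
tool_pos: [0.5098, 0.0925, 0.2377]
orientation: [0.568, -3.087, -0.0]
force: [0.7, -0.0, -0.6]
opening: 0.0703
gripper_force: 0.0
```

{"api": "move_arm", "payload": {
  "plan": [
    [0,0,1,0,0,0,70],
    [0,0,1,0,0,0,70],
    [0,0,1,0,0,0,70],
    [0,0,1,0,0,0,70],
    [0,0,1,0,0,0,70],
    [0,0,1,0,0,0,70],
    [0,0,1,0,0,0,70],
    [0,0,1,0,0,0,70],
    [0,0,1,0,0,0,70],
    [0,0,1,0,0,0,70]
  ]
}}

```text
t: 12.25
tool_pos: [0.5096, 0.0932, 0.2375]
orientation: [-1.058, -2.955, 0.002]
force: [0.2, -0.2, -0.9]
opening: 0.0699
gripper_force: 0.0
```

{"api": "move_arm", "payload": {
  "plan": [
    [0,0,1,0,0,0,70],
    [0,0,1,0,0,0,70],
    [0,0,1,0,0,0,70],
    [0,0,1,0,0,0,70],
    [0,0,1,0,0,0,70],
    [0,0,0.7,0,0,0,70],
    [0,0,0,0,0,0,70],
    [0,0,0,0,0,0,70],
    [0,0,0,0,0,0,70],
    [0,0,0,0,0,0,70]
  ]
}}

```text
t: 13.25
tool_pos: [0.5104, 0.0933, 0.2393]
orientation: [-1.875, -2.52, 0.001]
force: [0.1, 0.8, 0.5]
opening: 0.0697
gripper_force: 0.0
```

```bash
python3 - <<'E'
from h import *
c=cam('wrist');P=wcloud(c);save(c,'w3.png')
d=P-BAR
m=(abs(P[...,2]-.147)<.006)&(np.linalg.norm(d[...,:2],axis=-1)<.075)
q=P[m];r=cv2.minAreaRect(q[:,:2].astype(np.float32));print(m.sum(),q.mean(0),r,np.argwhere(m).min(0),np.argwhere(m).max(0))
goto([*r[0],.134],YAW+np.pi/2)
E
```

```text
1788 [0.50701639 0.10093446 0.14738496] ((0.5080678462982178, 0.09644562005996704), (0.01394173689186573, 0.11127743124961853), 16.418962478637695) [131 247] [251 263]
t 13.3 pos [0.51053151 0.09327894 0.23946448] toolx yaw deg 106.71 z [-2.e-04 -0.e+00 -1.e+00] q [ 0.082 -0.094  1.697 -0.     1.538 -0.21 ] F [-0.4  0.4  0.6] Mz [-0.05  0.   -0.04] op 0.06995406266022143
shift units tool xyz [ 0.15 -0.06  4.22]
turn units [-0. -0.  0.]
```

View pics/w3.png

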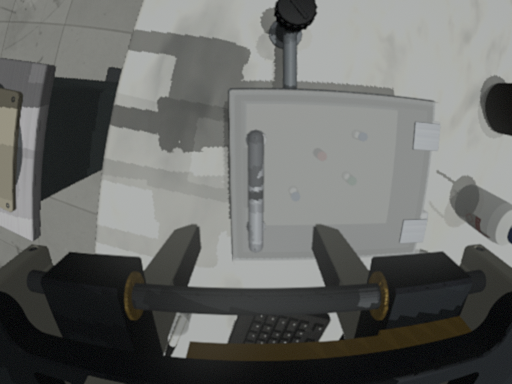

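The bar lies vertically at column 255, rows 131–251, between the fingers. The offset is under 4 mm, so I'll descend and grip it.

{"api": "move_arm", "payload": {
  "plan": [
    [0,0,0,0.15,-0.06,0.7,60],
    [0,0,0,0,0,0.8,60],
    [0,0,0,0,0,0.8,60],
    [0,0,0,0,0,0.8,60],
    [0,0,0,0,0,0.7,60],
    [0,0,0,0,0,0.4,60],
    [0,0,0,0,0,0,60],
    [0,0,0,0,0,0,5],
    [0,0,0,0,0,0,5],
    [0,0,0,0,0,0,5]
  ],
  "force": 50
}}

```text
t: 14.3
tool_pos: [0.5088, 0.0965, 0.1358]
orientation: [1.875, 2.519, 0.002]
force: [-0.4, -0.2, -0.4]
opening: 0.0403
gripper_force: 0.0
```

{"api": "move_arm", "payload": {
  "plan": [
    [0,0,0,0,0,0,5],
    [0,0,0,0,0,0,5],
    [0,0,0,0,0,0,5],
    [0,0,0,0,0,0,5],
    [0,0,0,0,0,0,5],
    [0,0,0,0,0,0,5],
    [0,0,0,0,0,0,5],
    [0,0,0,0,0,0,5],
    [0,0,0,0,0,0,5],
    [0,0,0,0,0,0,5]
  ]
}}

```text
t: 15.3
tool_pos: [0.5089, 0.0967, 0.1348]
orientation: [1.876, 2.519, 0.002]
force: [5.2, 1.7, -2.9]
opening: 0.0129
gripper_force: 50.0
```

```bash
python3 - <<'E'
from h import *
goto([.5072,.0967,.134],YAW+np.pi/2)
for th in [.03,.06,.12,.18,.2]:
    p=np.array([-.198,.047-.0])  # hinge-relative bar
    g=np.array([-.198,.047-.008]) # tcp
    for v in (p,g):
        print(th,np.round(1e3*np.array([v[0]*np.cos(th)+v[1]*np.sin(th)-v[0],-v[0]*np.sin(th)+v[1]*np.cos(th)-v[1]]),1),end=' ')
    print()
E
```

```text
t 15.3 pos [0.50887628 0.09666714 0.13483757] toolx yaw deg 106.66 z [ 1.8e-03  5.0e-04 -1.0e+00] q [ 0.089 -0.028  1.828  0.     1.34  -0.202] F [ 5.2  1.7 -2.9] Mz [ 0.22 -0.8  -0.05] op 0.012894969031154401
shift units tool xyz [ 0.02 -0.06  0.03]
turn units [ 0.02  0.   -0.01]
0.03 [1.5 5.9] 0.03 [1.3 5.9] 
0.06 [ 3.2 11.8] 0.06 [ 2.7 11.8] 
0.12 [ 7.1 23.4] 0.12 [ 6.1 23.4] 
0.18 [11.6 34.7] 0.18 [10.2 34.8] 
0.2 [13.3 38.4] 0.2 [11.7 38.6]
```

{"api": "move_arm", "payload": {
  "plan": [
    [0.05,0,0,0,0.008,-0.04,5],
    [0.05,0,0,0,0.008,-0.04,5],
    [0.05,0,0,0,0.008,-0.04,5],
    [0.05,0,0,0,0.008,-0.04,5],
    [0.05,0,0,0,0.008,-0.04,5],
    [0.05,0,0,0,0.008,-0.04,5],
    [0.05,0,0,0,0.008,-0.04,5],
    [0.05,0,0,0,0.008,-0.04,5],
    [0.05,0,0,0,0.008,-0.04,5],
    [0.05,0,0,0,0.008,-0.04,5]
  ]
}}

```text
t: 16.3
tool_pos: [0.5113, 0.0974, 0.1454]
orientation: [-1.858, -2.495, 0.063]
force: [4.9, 2.5, 4.9]
opening: 0.0128
gripper_force: 50.0
```

{"api": "move_arm", "payload": {
  "plan": [
    [0.05,0,0,0,0.008,-0.04,5],
    [0.05,0,0,0,0.008,-0.04,5],
    [0.05,0,0,0,0.008,-0.04,5],
    [0.05,0,0,0,0.008,-0.04,5],
    [0.05,0,0,0,0.008,-0.04,5],
    [0.05,0,0,0,0.008,-0.04,5],
    [0.05,0,0,0,0.008,-0.04,5],
    [0.05,0,0,0,0.008,-0.04,5],
    [0.05,0,0,0,0.008,-0.04,5],
    [0.05,0,0,0,0.008,-0.04,5]
  ]
}}

```text
t: 17.3
tool_pos: [0.5134, 0.098, 0.1541]
orientation: [-1.838, -2.468, 0.128]
force: [6.5, 1.6, -3.7]
opening: 0.0126
gripper_force: 50.0
```

{"api": "move_arm", "payload": {
  "plan": [
    [0.1,0,0,0,0.016,-0.08,5],
    [0.1,0,0,0,0.016,-0.08,5],
    [0.1,0,0,0,0.016,-0.08,5],
    [0.1,0,0,0,0.016,-0.08,5],
    [0.1,0,0,0,0.016,-0.08,5],
    [0.1,0,0,0,0.016,-0.08,5],
    [0.05,0,0,0,0.008,-0.04,5],
    [0.05,0,0,0,0.008,-0.04,5],
    [0,0,0,0,0,0,5],
    [0,0,0,0,0,0,5]
  ]
}}

```text
t: 18.3
tool_pos: [0.5178, 0.0993, 0.1673]
orientation: [-1.808, -2.429, 0.216]
force: [7.4, 1.3, -5.0]
opening: 0.0125
gripper_force: 50.0
```

```bash
python3 - <<'E'
from h import *
goto([.5089,.0967,.134])
b=cam('side');save(b,'s2.png')
cv2.imwrite('pics/s2c.png',cv2.resize(b['frame'][140:230,190:310],None,fx=6,fy=6,interpolation=cv2.INTER_CUBIC)[...,::-1])
E
```

```text
t 18.3 pos [0.51776162 0.09932372 0.16726714] toolx yaw deg 106.66 z [-0.1691 -0.0506 -0.9843] q [ 0.114  0.148  1.594 -0.031  1.574 -0.174] F [ 7.4  1.3 -5. ] Mz [ 0.33 -1.27 -0.02] op 0.012512283160479639
shift units tool xyz [ 0.   -0.13  1.38]
```

View pics/s2c.png

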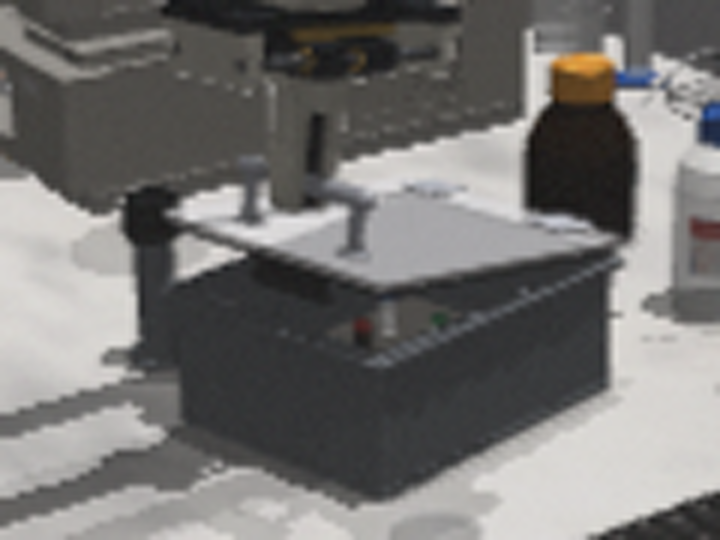

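The lid is ajar with the bar still gripped at about (300,190) in the crop, and the cap and bottles haven't moved. I'll check the lid angle from depth.

```bash
python3 - <<'E'
from h import *
O=np.array([.5950,.1212,0]) # shifted ~4mm along box y per cap/bar fixes
for n in ['side','top','wrist']:
    c=cam(n);P=wcloud(c) if n=='wrist' else cloud(c);d=P-O;x=d@BX;y=d@BY;z=d[...,2]
    m=(abs(y)<.08)&(x>-.06)&(x<.06)&(z>.1)&(z<.16)&(c['z_map']>0)
    if m.sum()<50: print(n,m.sum());continue
    X,Z=x[m],z[m];k=np.ones(len(X),bool)
    for _ in range(8):
        a=np.polyfit(X[k],Z[k],1);r=abs(Z-np.polyval(a,X));k=r<max(.003,2*np.median(r))
    print(n,k.sum(),'angle',-np.arctan(a[0]),'median res',np.median(r))
s=read_state();print(s['t'],s['tool_pos'],s['dq'].round(4) if hasattr(s['dq'],'round') else s['dq'],s['opening'])
E
```

```text
side 238 angle 0.16834602495772913 median res 0.0004908083004530883
top 242 angle 0.16766971050331247 median res 0.0029186546791577506
wrist 23694 angle 0.16676161817370425 median res 0.00043242812776442263
18.5 [0.51775556 0.09931716 0.16725182] [ 0.0013  0.0005 -0.0002 -0.0008 -0.0016  0.0003] 0.012866257140441109
```

{"api": "move_arm", "payload": {
  "plan": [
    [0.06,0,0,0,0.01,-0.05,5],
    [0.06,0,0,0,0.01,-0.05,5],
    [0,0,0,0,0,0,5],
    [0,0,0,0,0,0,5],
    [0,0,0,0,0,0,5],
    [0,0,0,0,0,0,5],
    [0,0,0,0,0,0,5],
    [0,0,0,0,0,0,5],
    [0,0,0,0,0,0,5],
    [0,0,0,0,0,0,5]
  ]
}}

```text
t: 19.5
tool_pos: [0.5186, 0.0996, 0.1696]
orientation: [-1.803, -2.422, 0.231]
force: [6.2, 2.0, -4.6]
opening: 0.013
gripper_force: 50.0
```

```bash
python3 - <<'E'
from h import *
O=np.array([.5950,.1212,0])
c=cam('wrist');P=wcloud(c);d=P-O;x=d@BX;y=d@BY;z=d[...,2]
m=(abs(y)<.08)&(x>-.06)&(x<.06)&(z>.1)&(z<.16)&(c['z_map']>0);X,Z=x[m],z[m];k=np.ones(len(X),bool)
for _ in range(8):
    a=np.polyfit(X[k],Z[k],1);r=abs(Z-np.polyval(a,X));k=r<max(.003,2*np.median(r))
ang=-np.arctan(a[0]);print(ang)
if .165<ang<.195: print(close_job())
E
```

```text
0.17902813738254067
the job is handed in; nothing more can be done
None
```

I handed the job in at about 19.5 s with the vent cap unscrewed first, to its stop by the torque reading, and the lid then opened slowly and held still at about 0.179 rad (front edge about 4 cm up); I moved nothing else on purpose and the last side view showed nothing displaced, but I have no judged result back.

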